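# Set the ratchet and clamp the apple sizing board

### The job

The apple sizing board lies loose under the bench hold-down clamp, and the clamp's ratchet handle is still set to loosen. Flip the small pawl lever on the ratchet head over to the tightening (clockwise) side first, gently, then work the handle back and forth by its black knob, never slackening the screw, until the rubber foot holds the board firmly: the push needed at the knob has then risen by about 3 N over that of the free screw. Do not force it further, or the board is crushed; leave the ratchet set to tighten, let go, and leave the apples and the bottle where they are.

Things in the scene. Friction and masses are not known exactly. Their poses are not given: they have to be found in the camera images.
- clamp: The grey hold-down clamp, fixed to the bench: a column with a short arm 85 mm high. Its origin lies on the bench straight below the vertical axis of its screw; its z is up, and its x points from the screw axis to the column (85 mm away, beyond the board, away from the robot).
- handle (a joint): Ratchet handle turning about the vertical screw axis (rad, counter-clockwise from above positive; at 0 it points along the clamp's -x; stops at -0.75 and 0.75). Head 68 mm across at 88 to 110 mm height, 34 mm wide neck, 16 mm rod at 99 mm. About 1 N at the knob (2 to 3 N at a click) moves it while it clicks freely; it stays where left. 20 clicks a turn: up to 0.31 rad of play before it drives.
- knob_centre (a point): Centre of the black upright knob at the end of the handle, 160 mm from the screw axis: a cylinder 25 mm across and 48 mm tall (24 mm above and below this point), its top free, with a 26 mm wide steel boss right below it. It spins freely on its own axis, so a gripper need not turn with the handle.
- pawl (a joint): Small dark pawl lever on the ratchet's neck (rad about its upright pivot, counter-clockwise from above positive, relative to the handle; 0: along the handle to the knob). Positive = loosen: drives counter-clockwise, clicks clockwise. Negative = tighten, the reverse. A spring snaps it to either side, resting at 0.2 to 0.5 as the teeth allow; 1 to 2 N at its tab flips it, above 25 N harms it.
- lever_pivot (a point): The lever's pivot, 46 mm from the screw axis along the handle, 114 mm high.
- lever_tab (a point): Centre of the upright tab at the lever's end, 30 mm from its pivot on the knob's side: 12 mm along the lever, 7 mm across it, 28 mm tall, from 112 to 140 mm height. Push it sideways.
- screw (a joint): The clamp's screw (rad from where it stood at the start, clockwise seen from above positive = tightening, the foot goes down).
- screw_head (a point): Top of the screw, 20 mm across, in the middle of the ratchet head, on the turning axis, 122 mm high.
- foot: Steel foot with rubber pad, 32 mm across, under the clamp's arm, lowered by the screw; origin as the clamp's at the start. The screw first turns freely for 0.5 to 1.4 rad (differs): about 7 N at the knob while turning, 2 N less after a stop. Once the pad presses, the push rises over some 0.2 to 0.3 rad: 1.5 N more just holds the board, 3 N more is right, 6 N more crushes it.
- board: The plywood apple sizing board, 150 by 360 mm, 16 to 18 mm thick above the bench, with three round holes; it lies under the foot and the handle and stays put. Origin under its centre.
- apple_a_centre (a point): Centre of a loose green apple in a white foam net, 76 mm across, 65 mm tall; leave alone.
- apple_b_centre (a point): Centre of a loose green apple in a white foam net, 70 mm across, 60 mm tall; leave alone.
- spray: A white bottle, 48 mm across, 130 mm tall; origin under its centre; leave alone.

How it is judged:
By the outcome, as a careful person would: the job done as asked, in the order asked, and still so for the second after the job is handed in, with the robot touching nothing.
It also fails if it takes over 72 s, if anything falls off the work surface, if the arm or the gripper's body presses on something with over 40 N, if the wrist force passes 120 N, or if a joint passes its speed limit or range.

### The arm

A 6-joint arm with a two-finger parallel gripper is mounted at the origin on the work surface. World frame = base frame: x ahead of the robot, y to its left, z up, the work surface at z = 0. Lengths are in m, angles in rad, forces in N, time in s.
With the tool pointing down it reaches from about 0.35 to 0.975 m from the base axis. Payload 4.9 kg.
Tool frame: the origin (TCP) lies at the very end of the fingers, on their centre line; the grasp point (between the pads) lies 19 mm behind it (env.pinch_z is the distance from the TCP to the grasp point, in m); z points along the fingers, y is the line along which they close (so a half turn about z gives the same grasp; the last joint's range is limited). The gripper opens to 85 mm and grips with 20 to 120 N. Pads are 22 mm wide; open, the fingers measure 114 mm over their backs; the gripper's body (76 mm by 85 mm) begins 54 mm behind the grasp point. The pads swing forward as they close: fully open they stand 13 mm farther back than shut.
Start: joints at [-1.292, 0.053, 1.613, -0, 1.476, -0.119], TCP at [0.242, -0.576, 0.231] pointing down, gripper open.
Joint ranges: [-3.01, 3.01], [-1.01, 2.22], [0.06, 2.58], [-1.02, 4.17], [0.09, 2.62], [-3.14, 3.14]. Speed limits (rad/s): [2.57, 2.57, 3.14, 3.14, 3.14, 3.14].

### API

Orientations are given as a 3x3 rotation matrix whose columns are the frame's x, y, z axes.
In Python, from cell import env, viewer, spotter gives the robot as it stands.
- The arm moves only by the tool move_arm, never from a script. Its argument "steps" is a list of rows, each an object of numbers: "claw": the closure, from 0 (fully open) to 1 (shut); "dx", "dy", "dz": the shift along the tool's x, y, z in mm; "wx", "wy", "wz": the turn, a rotation vector about the tool's x, y, z in rad. In form: [{"claw": .., "dx": .., "dy": .., "dz": .., "wx": .., "wy": .., "wz": ..}, ...]. A call has 1 to 12 rows; each row is the pose to reach, as a shift and turn from the pose commanded when the call began, along the tool's axes at that moment; what a row does not reach only later rows make up. A row lasts 1/8 s, in which the tool goes at most 62.5 mm and 10.7 degrees, less where a joint would pass 70% of its speed; a pose out of reach is approached as far as the arm can. A call with a gripper value outside its range is refused whole. The fingers move at their own pace and stop on an object; "grip_force" is the grip in N (left out, the last holds). Time passes only in rows, so rows that repeat a pose let the fingers close. It gives the time, the measured TCP pose, the force, the opening and the grip force at its end, in the units of the state.
- env.read_state(): the state, without advancing time (a new reading comes with each control period).
- viewer.grab_frame(name): name is "scene" or "side" or "wrist"; returns (picture, depth): 384x512x3 uint8, red, green, blue; 384x512 float32, m along the optical axis (not along the pixel's ray), 0 where there is no reading.
- viewer.camera_params(name): a dict with "mtx" (3x3 intrinsics, pixels), "cam_to_world" (4x4, takes a point from camera to world coordinates); the wrist camera has in their place "T_tool_cam" (4x4, takes a point from camera to tool coordinates, whose origin is the TCP and whose axes are the flange's). Camera axes: x right, y down, z forward; pixel columns grow to the right and rows downward; lengths in m; the calibration is good to about 2 mm. A picture is of the moment at which its call begins: read the wrist's pose just before it. camera_params takes no time and is no camera call.
- env.close_job(): hands the job in; it is judged then, once.
Trained networks look in the newest picture that a camera, given by its name, has taken for a name from the list of things; names that differ only in an ending like _2 or _b are one class to them, and where a whole thing is asked for, a point or a joint stands for the part that bears it (a point fixed in the world has none). Each returns a list of dicts, best first, with "confidence" (0 to 1); they miss things now and then, are a little off and sometimes report something else, mostly with a low value. They report only what shows in the picture. A call takes as long as a camera call.
- spotter.trace(name, camera): "region" (384x512 bool, what is visible of it).
- spotter.mark_of(name, camera): "at" ([x, y, z] in m, in world coordinates, good to about 4 mm: a listed point, or the origin of a listed thing).
The state is a dict: "clock": time; "joint_pos": joint angles; "qvel": joint speeds; "tau": joint torques, N m; "tcp_pos": TCP position; "eef_rot": TCP orientation; "contact_force": force on the tool from outside, world axes, zero at the start; "torque": the same for the moment, N m; "opening": finger opening in m; "grasp_force": force on a finger pad.
Only numpy, scipy, OpenCV 4.12 (cv2) and the standard library are available. Lean on these libraries where they do the work, as an engineer would, in place of code of your own. Each camera call takes 0.05 s, during which the arm holds its last target. There are 200 camera calls.

## Working session

There is one attempt and no reset: what is moved stays moved. The work goes in short steps, Python scripts to look and compute and a tool call to move; the robot and the scene stay as the last step left them, time stands still between calls to the robot, and variables do not carry over. Pictures are saved under pics/ and viewed, at most 10 in all, crops included, and the job is handed in when it is done.

Besides the shell and the picture viewer there is one more tool, called after "Emit:" as name(argument=value, ...), one argument or row to a line, values as JSON. move_arm: Moves the arm, as the interface text tells. Its arguments: {"type":"object","properties":{"steps":{"type":"array"},"grip_force":{"type":"number"}},"required":["steps"]}

```bash
mkdir -p pics; ls
python3 - <<'E'
from cell import env, viewer, spotter
import cv2,numpy as np
s=env.read_state();print(s)
for c in ["scene","side"]:
    p,d=viewer.grab_frame(c);cv2.imwrite(f"pics/{c}0.png",p[:,:,::-1])
    for n in ["clamp","knob_centre","lever_pivot","lever_tab","screw_head","apple_a_centre","spray","board"]:
        print(c,n,[(np.round(r["at"],3),round(r["confidence"],2)) for r in spotter.mark_of(n,c)[:2]])
E
```

```text
pics
{'clock': 0.0, 'joint_pos': array([-1.29199586e+00,  5.33548000e-02,  1.61427637e+00,  8.68115144e-06,
        1.47603504e+00, -1.19021417e-01]), 'qvel': array([ 0.00133717, -0.00049207,  0.00079238,  0.00050665,  0.00068806,
       -0.00026321]), 'tau': array([ 2.68477903e-03, -3.93677437e+01, -3.70173275e+01, -8.13485258e-06,
        7.04422957e-03, -6.60351390e-06]), 'tcp_pos': array([ 0.24194912, -0.57559093,  0.23007485]), 'eef_rot': array([[ 9.21907402e-01,  3.87409894e-01, -5.62338197e-04],
       [ 3.87410219e-01, -9.21905277e-01,  1.99586180e-03],
       [ 2.54794057e-04, -2.05785533e-03, -9.99997850e-01]]), 'contact_force': array([-0.99510169,  0.49908438,  0.02207889]), 'torque': array([-0.01388884, -0.00627286,  0.0049767 ]), 'grasp_force': 0.0, 'opening': 0.08551412419863773}
scene clamp [(array([ 0.641, -0.076,  0.002]), 0.9)]
scene knob_centre [(array([0.653, 0.181, 0.033]), 0.73), (array([ 0.48 , -0.042,  0.133]), 0.64)]
scene lever_pivot [(array([ 0.597, -0.063,  0.115]), 0.66)]
scene lever_tab [(array([ 0.566, -0.077,  0.126]), 0.59)]
scene screw_head [(array([ 0.637, -0.071,  0.122]), 0.62)]
scene apple_a_centre [(array([0.655, 0.181, 0.036]), 0.76)]
scene spray [(array([0.529, 0.149, 0.002]), 0.63)]
scene board [(array([ 0.591, -0.077,  0.003]), 0.94)]
side clamp [(array([ 0.634, -0.073,  0.004]), 0.75)]
side knob_centre [(array([ 0.482, -0.043,  0.135]), 0.74)]
side lever_pivot [(array([ 0.593, -0.064,  0.109]), 0.62)]
side lever_tab [(array([ 0.565, -0.074,  0.123]), 0.4)]
side screw_head [(array([ 0.64 , -0.076,  0.121]), 0.42)]
side apple_a_centre [(array([ 0.534,  0.15 , -0.005]), 0.4)]
side spray []
side board [(array([ 0.597, -0.079,  0.   ]), 0.68)]
```

View pics/scene0.png

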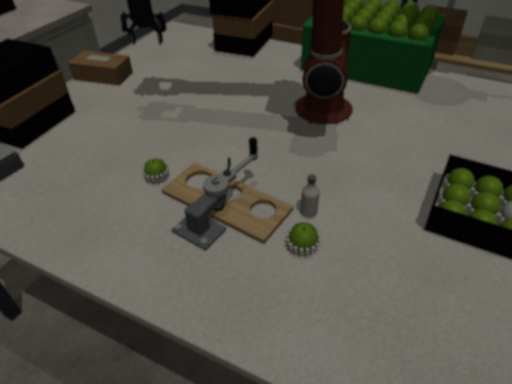

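View pics/side0.png

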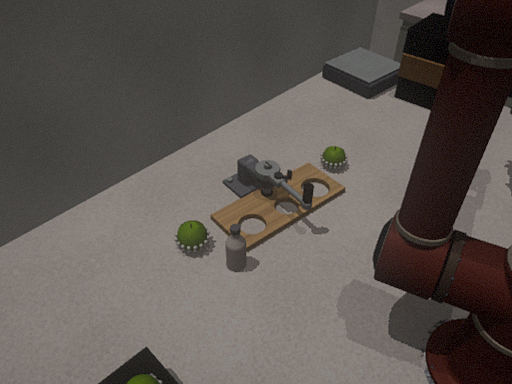

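The scene picture shows the knob at (253,146), the lever tab at about (229,163), the screw head at (217,184), the spray at (310,197) and the apples at (155,168) and (303,236). The lever sits on the -y side, so it is set to loosen. Next I'll get the clamp's yaw and point-cloud positions for the knob and tab.

```bash
cat > h.py <<'E'
from cell import env, viewer, spotter
import cv2,numpy as np
def cloud(c):
    p,d=viewer.grab_frame(c);q=viewer.camera_params(c);K=q["mtx"];T=q["cam_to_world"]
    v,u=np.indices(d.shape)
    P=np.stack([(u-K[0,2])/K[0,0]*d,(v-K[1,2])/K[1,1]*d,d],-1)@T[:3,:3].T+T[:3,3]
    P[d==0]=np.nan
    return p,P
E
python3 - <<'E'
from h import *
for c in ["scene","side"]:
    p,P=cloud(c)
    for n in ["clamp","board","knob_centre","apple_b_centre"]:
        r=spotter.trace(n,c)
        if not r: print(c,n,None);continue
        Q=P[r[0]["region"]];Q=Q[np.isfinite(Q).all(1)]
        print(c,n,round(r[0]["confidence"],2),len(Q),np.round(np.median(Q,0),3),np.round(np.percentile(Q,[5,95],axis=0),3).tolist())
        if n=="board":
            B=Q[(Q[:,2]>.008)&(Q[:,2]<.026)];print(cv2.minAreaRect((B[:,:2]*1000).astype(np.float32)))
        if n=="clamp":
            for lo,hi in [(.005,.03),(.03,.07),(.07,.088)]:
                B=Q[(Q[:,2]>lo)&(Q[:,2]<hi)]
                if len(B)>5:print(lo,hi,len(B),np.round(np.median(B,0),3),cv2.minAreaRect((B[:,:2]*1000).astype(np.float32)))
    m=(P[...,0]>.44)&(P[...,0]<.6)&(np.abs(P[...,1]+.06)<.09)&(P[...,2]>.118)&(P[...,2]<.17)
    print(np.round(P[m],3).tolist())
E
```

```text
scene clamp 0.7 2779 [ 0.7   -0.065  0.077] [[0.492, -0.128, 0.009], [0.764, -0.033, 0.124]]
0.005 0.03 915 [ 0.743 -0.064  0.014] ((568.9019775390625, -95.02068328857422), (426.3418884277344, 131.91065979003906), 3.7566280364990234)
0.03 0.07 314 [ 0.738 -0.065  0.051] ((690.2125244140625, -67.78369903564453), (47.24125671386719, 124.11386108398438), 69.00016784667969)
0.07 0.088 506 [ 0.708 -0.074  0.085] ((688.609130859375, -80.15875244140625), (50.82509231567383, 114.36524963378906), 81.89498901367188)
scene board 0.91 3494 [ 0.616 -0.022  0.019] [[0.521, -0.244, 0.006], [0.679, 0.094, 0.022]]
((594.4139404296875, -80.3101806640625), (364.6868591308594, 155.3523406982422), 82.59185028076172)
scene knob_centre 0.45 138 [ 0.49  -0.04   0.143] [[0.481, -0.052, 0.115], [0.496, -0.032, 0.161]]
scene apple_b_centre 0.86 511 [ 0.608 -0.308  0.045] [[0.576, -0.342, 0.012], [0.627, -0.289, 0.064]]
[[0.47, -0.049, 0.158], [0.482, -0.052, 0.161], [0.481, -0.049, 0.162], [0.474, -0.05, 0.157], [0.481, -0.043, 0.163], [0.475, -0.043, 0.159], [0.474, -0.04, 0.16], [0.488, -0.052, 0.162], [0.48
[... 10647 characters left out ...]
41, 0.131], [0.47, -0.045, 0.129], [0.489, -0.035, 0.121], [0.485, -0.034, 0.123], [0.484, -0.036, 0.123], [0.48, -0.035, 0.126], [0.477, -0.034, 0.129], [0.475, -0.035, 0.129], [0.473, -0.037, 0.129], [0.473, -0.041, 0.127], [0.472, -0.044, 0.125], [0.472, -0.048, 0.123], [0.488, -0.034, 0.119], [0.483, -0.032, 0.123], [0.484, -0.036, 0.119], [0.479, -0.034, 0.124], [0.477, -0.035, 0.125], [0.476, -0.038, 0.123], [0.474, -0.039, 0.124], [0.473, -0.041, 0.123], [0.471, -0.043, 0.123], [0.472, -0.048, 0.119], [0.48, -0.035, 0.12], [0.477, -0.035, 0.121], [0.476, -0.039, 0.119], [0.474, -0.039, 0.121], [0.472, -0.041, 0.12], [0.472, -0.044, 0.119], [0.477, -0.032, 0.12], [0.474, -0.036, 0.12]]
```

```bash
cat >> h.py <<'E'
from scipy.spatial.transform import Rotation as Ro
def Rd(a): return np.array([[np.cos(a),np.sin(a),0],[np.sin(a),-np.cos(a),0],[0,0,-1.]])
def tgt(pos,a,R=None,p=None):
    s=env.read_state(); R=s["eef_rot"] if R is None else R; p=s["tcp_pos"] if p is None else p
    d=R.T@(np.array(pos)-p)*1000; w=Ro.from_matrix(R.T@Rd(a)).as_rotvec()
    print("d",np.round(d,1),"w",np.round(w,3))
E
python3 - <<'E'
from h import *
tgt([.565,-.135,.23],-.13);tgt([.565,-.135,.127],-.13)
c,P=cloud("scene")
m=(P[...,0]>.675)&(P[...,0]<.78)&(abs(P[...,1]+.07)<.06)&(P[...,2]>.078)&(P[...,2]<.095)
B=(P[m][:,:2]*1000).astype(np.float32);print(len(B),np.median(B,0),cv2.minAreaRect(B))
E
```

```text
d [ 468.6 -281.7    1.3] w [-0.     0.     0.528]
d [ 468.6 -281.7  104.3] w [-0.     0.     0.528]
396 [714.4427  -80.49704] ((709.8659057617188, -84.70726013183594), (50.606266021728516, 72.20691680908203), 85.76848602294922)
```

Emit:
move_arm(
  steps=[
    {"claw": 1, "dx": 52, "dy": -31, "dz": 0, "wz": 0.1},
    {"claw": 1, "dx": 104, "dy": -62, "dz": 0, "wz": 0.2},
    {"claw": 1, "dx": 156, "dy": -93, "dz": 0, "wz": 0.3},
    {"claw": 1, "dx": 208, "dy": -124, "dz": 0, "wz": 0.4},
    {"claw": 1, "dx": 260, "dy": -156, "dz": 0, "wz": 0.5},
    {"claw": 1, "dx": 312, "dy": -187, "dz": 0, "wz": 0.528},
    {"claw": 1, "dx": 364, "dy": -218, "dz": 0, "wz": 0.528},
    {"claw": 1, "dx": 416, "dy": -250, "dz": 20, "wz": 0.528},
    {"claw": 1, "dx": 468.6, "dy": -281.7, "dz": 50, "wz": 0.528},
    {"claw": 1, "dx": 468.6, "dy": -281.7, "dz": 104, "wz": 0.528},
    {"claw": 1, "dx": 468.6, "dy": -281.7, "dz": 104, "wz": 0.528},
  ],
  grip_force=30,
)

```text
validation failed for argument at $.st...
```

Run:
```python
from h import *
s=env.read_state();print(s["clock"],s["tcp_pos"],s["contact_force"],s["opening"],s["eef_rot"])
p,_=viewer.grab_frame("wrist");cv2.imwrite("pics/w1.png",p[:,:,::-1])
p,_=viewer.grab_frame("side");cv2.imwrite("pics/s1.png",cv2.resize(p[100:260,180:400,::-1],None,fx=3,fy=3))
```

```text
1.45 [ 0.24210817 -0.57617558  0.23128539] [-0.41658615  0.36474341 -0.03584046] 0.08511739787862228 [[ 9.21925056e-01  3.87368287e-01 -2.56108152e-05]
 [ 3.87368288e-01 -9.21925056e-01  2.26624396e-05]
 [-1.48325418e-05 -3.08138886e-05 -9.99999999e-01]]
```

View pics/s1.png

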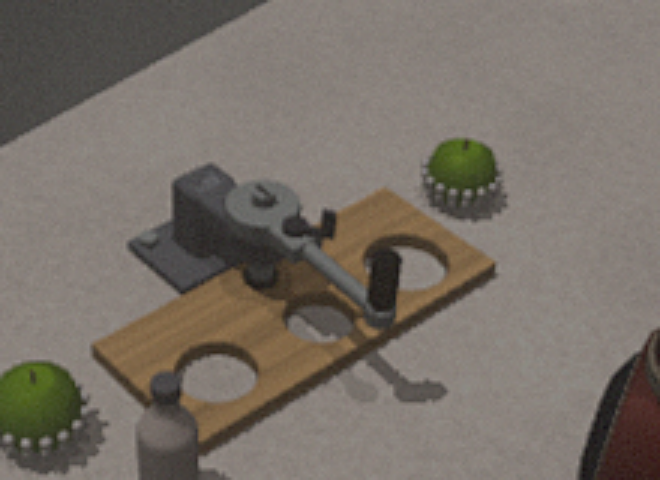

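View pics/w1.png

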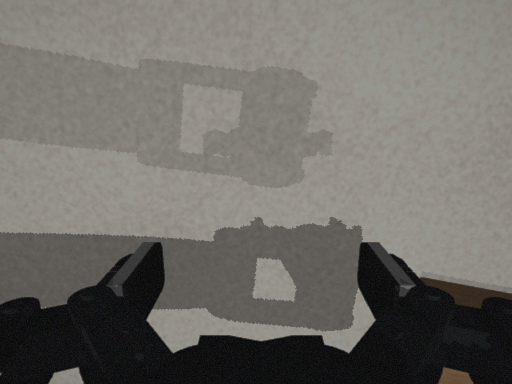

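The call was refused, so the arm hasn't moved. The side crop still shows the lever tab at (325,222), on the loosening side. I'll send the call again with every field in each row.

Emit:
move_arm(
  steps=[
    {"claw": 1, "dx": 52, "dy": -31, "dz": 0, "wx": 0, "wy": 0, "wz": 0.1},
    {"claw": 1, "dx": 104, "dy": -62, "dz": 0, "wx": 0, "wy": 0, "wz": 0.2},
    {"claw": 1, "dx": 156, "dy": -93, "dz": 0, "wx": 0, "wy": 0, "wz": 0.3},
    {"claw": 1, "dx": 208, "dy": -124, "dz": 0, "wx": 0, "wy": 0, "wz": 0.4},
    {"claw": 1, "dx": 260, "dy": -156, "dz": 0, "wx": 0, "wy": 0, "wz": 0.5},
    {"claw": 1, "dx": 312, "dy": -187, "dz": 0, "wx": 0, "wy": 0, "wz": 0.528},
    {"claw": 1, "dx": 364, "dy": -218, "dz": 0, "wx": 0, "wy": 0, "wz": 0.528},
    {"claw": 1, "dx": 416, "dy": -250, "dz": 20, "wx": 0, "wy": 0, "wz": 0.528},
    {"claw": 1, "dx": 468.6, "dy": -281.7, "dz": 50, "wx": 0, "wy": 0, "wz": 0.528},
    {"claw": 1, "dx": 468.6, "dy": -281.7, "dz": 104, "wx": 0, "wy": 0, "wz": 0.528},
    {"claw": 1, "dx": 468.6, "dy": -281.7, "dz": 104, "wx": 0, "wy": 0, "wz": 0.528},
  ],
  grip_force=30,
)

```text
clock: 2.92
tcp_pos: [0.5615, -0.1327, 0.1218]
eef_rot: [[0.992, -0.128, -0.011], [-0.128, -0.992, 0.004], [-0.011, -0.002, -1.0]]
contact_force: [-0.2, 0.4, 0.3]
opening: -0.0001
grasp_force: 0.0
```

Emit:
move_arm(
  steps=[
    {"claw": 1, "dx": 0, "dy": -5, "dz": 0, "wx": 0, "wy": 0, "wz": 0},
    {"claw": 1, "dx": 0, "dy": -15, "dz": 0, "wx": 0, "wy": 0, "wz": 0},
    {"claw": 1, "dx": 0, "dy": -25, "dz": 0, "wx": 0, "wy": 0, "wz": 0},
    {"claw": 1, "dx": 0, "dy": -25, "dz": 0, "wx": 0, "wy": 0, "wz": 0},
  ],
)

```text
clock: 3.42
tcp_pos: [0.5688, -0.1097, 0.1285]
eef_rot: [[0.992, -0.129, 0.002], [-0.129, -0.992, -0.001], [0.002, 0.0, -1.0]]
contact_force: [0.5, 0.3, -0.0]
opening: 0.0002
grasp_force: 0.0
```

Run:
```python
from h import *
s=env.read_state();print(s["clock"],s["tcp_pos"],s["contact_force"],s["opening"])
p,P=cloud("side");cv2.imwrite("pics/s2.png",cv2.resize(p[120:240,220:360,::-1],None,fx=5,fy=5))
```

```text
3.425 [ 0.56877266 -0.10969888  0.12852315] [ 0.52249369  0.3301266  -0.01847496] 0.00021362156122827072
```

View pics/s2.png

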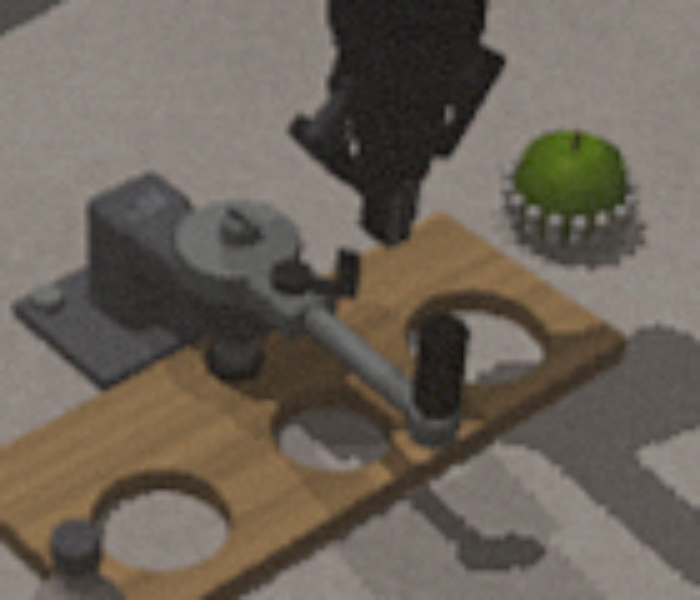

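The picture shows the closed fingertip at (385,220) with clear space before the tab at (348,270), and the lever still unflipped. I'll push gently now.

Emit:
move_arm(
  steps=[
    {"claw": 1, "dx": -4, "dy": -6, "dz": 0, "wx": 0, "wy": 0, "wz": 0},
    {"claw": 1, "dx": -4, "dy": -11, "dz": 0, "wx": 0, "wy": 0, "wz": 0},
    {"claw": 1, "dx": -4, "dy": -15, "dz": 0, "wx": 0, "wy": 0, "wz": 0},
    {"claw": 1, "dx": -4, "dy": -19, "dz": 0, "wx": 0, "wy": 0, "wz": 0},
    {"claw": 1, "dx": -4, "dy": -22, "dz": 0, "wx": 0, "wy": 0, "wz": 0},
    {"claw": 1, "dx": -4, "dy": -25, "dz": 0, "wx": 0, "wy": 0, "wz": 0},
  ],
)

```text
clock: 4.22
tcp_pos: [0.5675, -0.0847, 0.1273]
eef_rot: [[0.992, -0.13, -0.0], [-0.13, -0.992, -0.0], [-0.0, 0.0, -1.0]]
contact_force: [-0.4, -1.2, -0.4]
opening: 0.0004
grasp_force: 0.4
```

Contact of about 1 N. Continuing.

Emit:
move_arm(
  steps=[
    {"claw": 1, "dx": 0, "dy": -3, "dz": 0, "wx": 0, "wy": 0, "wz": 0},
    {"claw": 1, "dx": 0, "dy": -6, "dz": 0, "wx": 0, "wy": 0, "wz": 0},
    {"claw": 1, "dx": 0, "dy": -9, "dz": 0, "wx": 0, "wy": 0, "wz": 0},
  ],
)

```text
clock: 4.6
tcp_pos: [0.5687, -0.0756, 0.1273]
eef_rot: [[0.992, -0.13, 0.0], [-0.13, -0.992, 0.0], [0.0, -0.0, -1.0]]
contact_force: [0.0, 0.2, 0.1]
opening: 0.0001
grasp_force: 0.2
```

Run:
```python
from h import *
p,P=cloud("scene")
for c in ["scene","side"]:
    if c=="side": p,P=cloud(c)
    for n in ["lever_tab","knob_centre"]: print(c,n,[(np.round(r["at"],3),round(r["confidence"],2)) for r in spotter.mark_of(n,c)[:2]])
s=env.read_state();print(s["clock"],s["tcp_pos"],s["contact_force"])
```

```text
scene lever_tab [(array([ 0.567, -0.06 ,  0.126]), 0.56)]
scene knob_centre [(array([ 0.48 , -0.034,  0.136]), 0.72)]
side lever_tab [(array([ 0.566, -0.056,  0.126]), 0.42)]
side knob_centre [(array([ 0.485, -0.038,  0.136]), 0.65)]
4.9 [ 0.56879608 -0.07590492  0.12738483] [0.50357615 0.30758208 0.04074905]
```

Emit:
move_arm(
  steps=[
    {"claw": 1, "dx": 0, "dy": -3, "dz": 0, "wx": 0, "wy": 0, "wz": 0},
    {"claw": 1, "dx": 0, "dy": -6, "dz": 0, "wx": 0, "wy": 0, "wz": 0},
    {"claw": 1, "dx": 0, "dy": -6, "dz": 0, "wx": 0, "wy": 0, "wz": 0},
  ],
)

```text
clock: 5.28
tcp_pos: [0.5695, -0.0697, 0.1273]
eef_rot: [[0.992, -0.129, -0.0], [-0.129, -0.992, 0.0], [-0.0, -0.0, -1.0]]
contact_force: [-0.3, -0.2, 0.1]
opening: 0.0003
grasp_force: 0.0
```

Run:
```python
from h import *
for c in ["scene","side"]:
    p,P=cloud(c)
    for n in ["lever_tab","knob_centre","lever_pivot"]: print(c,n,[(np.round(r["at"],3),round(r["confidence"],2)) for r in spotter.mark_of(n,c)[:2]])
cv2.imwrite("pics/s3.png",cv2.resize(p[120:240,220:360,::-1],None,fx=5,fy=5))
```

```text
scene lever_tab [(array([ 0.57 , -0.051,  0.128]), 0.39)]
scene knob_centre [(array([ 0.481, -0.036,  0.135]), 0.65)]
scene lever_pivot [(array([ 0.597, -0.064,  0.117]), 0.53), (array([0.652, 0.182, 0.032]), 0.34)]
side lever_tab [(array([ 0.57 , -0.052,  0.126]), 0.52)]
side knob_centre [(array([ 0.488, -0.036,  0.132]), 0.65)]
side lever_pivot [(array([ 0.597, -0.061,  0.109]), 0.53)]
```

View pics/s3.png

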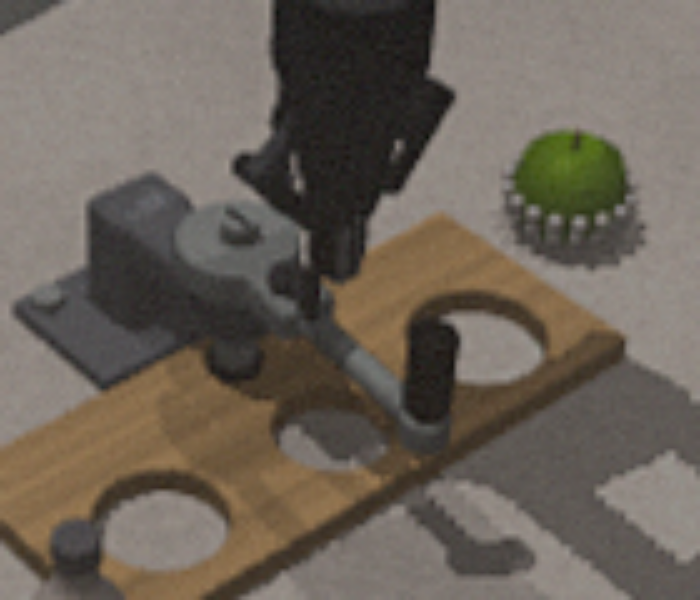

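The tab is now at (312,290) in the picture. It has snapped past the handle line to the +y side (pawl about -0.2), with no force on the finger. I'll back off, lift, and move over the knob with the gripper open.

Emit:
move_arm(
  steps=[
    {"claw": 1, "dx": 0, "dy": 15, "dz": 0, "wx": 0, "wy": 0, "wz": 0},
    {"claw": 1, "dx": 0, "dy": 15, "dz": -45, "wx": 0, "wy": 0, "wz": 0},
    {"claw": 0.4, "dx": -20, "dy": 0, "dz": -85, "wx": 0, "wy": 0, "wz": 0},
    {"claw": 0.2, "dx": -60, "dy": -15, "dz": -85, "wx": 0, "wy": 0, "wz": 0},
    {"claw": 0.2, "dx": -90.5, "dy": -21, "dz": -85, "wx": 0, "wy": 0, "wz": 0},
    {"claw": 0.2, "dx": -90.5, "dy": -21, "dz": -85, "wx": 0, "wy": 0, "wz": 0},
  ],
)

```text
clock: 6.42
tcp_pos: [0.4813, -0.0376, 0.2124]
eef_rot: [[0.992, -0.13, 0.001], [-0.13, -0.992, -0.0], [0.001, 0.0, -1.0]]
contact_force: [0.0, 1.2, -1.0]
opening: 0.0681
grasp_force: 0.0
```

Run:
```python
from h import *
for c in ["scene","side"]:
    p,P=cloud(c)
    for n in ["lever_tab","knob_centre","lever_pivot"]: print(c,n,[(np.round(r["at"],3),round(r["confidence"],2)) for r in spotter.mark_of(n,c)[:2]])
    m=(P[...,0]>.44)&(P[...,0]<.52)&(np.abs(P[...,1]+.04)<.04)&(P[...,2]>.155)&(P[...,2]<.168)
    print(len(P[m]),(np.nanmin(P[m],0)+np.nanmax(P[m],0))/2,np.ptp(P[m],0))
    
cv2.imwrite("pics/s4.png",cv2.resize(p[120:240,220:360,::-1],None,fx=5,fy=5))
print(env.read_state()["tcp_pos"]); tgt([.4825,-.037,.122],-.13)
```

```text
scene lever_tab [(array([ 0.569, -0.049,  0.123]), 0.4)]
scene knob_centre [(array([ 0.482, -0.037,  0.136]), 0.67)]
scene lever_pivot [(array([ 0.595, -0.067,  0.116]), 0.59)]
45 [ 0.48586726 -0.03800864  0.15876465] [0.02444502 0.02259542 0.00638485]
side lever_tab [(array([ 0.57 , -0.049,  0.126]), 0.66)]
side knob_centre [(array([ 0.483, -0.039,  0.133]), 0.75)]
side lever_pivot [(array([ 0.593, -0.062,  0.111]), 0.63)]
74 [ 0.48310016 -0.0384265   0.15979362] [0.0241632  0.02289114 0.0090106 ]
[ 0.48286826 -0.03771576  0.21215284]
d [-0.4 -0.7 90.2] w [-0.     0.    -0.001]
```

View pics/s4.png

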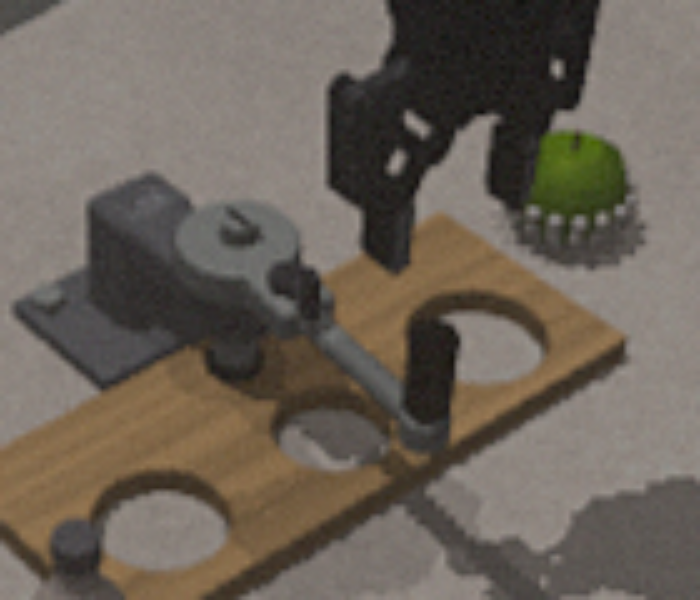

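The lever stays flipped, with the tab at (310,295) on the +y side. The knob at (430,365) is free below the open gripper. Descending to grip it.

Emit:
move_arm(
  steps=[
    {"claw": 0.2, "dx": 0, "dy": 0, "dz": 45, "wx": 0, "wy": 0, "wz": 0},
    {"claw": 0.2, "dx": 0, "dy": 0, "dz": 85, "wx": 0, "wy": 0, "wz": 0},
    {"claw": 0.4, "dx": 0, "dy": 0, "dz": 89, "wx": 0, "wy": 0, "wz": 0},
    {"claw": 0.8, "dx": 0, "dy": 0, "dz": 89, "wx": 0, "wy": 0, "wz": 0},
    {"claw": 0.8, "dx": 0, "dy": 0, "dz": 89, "wx": 0, "wy": 0, "wz": 0},
    {"claw": 0.8, "dx": 0, "dy": 0, "dz": 89, "wx": 0, "wy": 0, "wz": 0},
  ],
  grip_force=30,
)

```text
clock: 7.58
tcp_pos: [0.4838, -0.0377, 0.1254]
eef_rot: [[0.992, -0.13, 0.004], [-0.13, -0.992, -0.001], [0.004, 0.0, -1.0]]
contact_force: [0.3, -1.2, 2.6]
opening: 0.0242
grasp_force: 30.0
```

```bash
cat >> h.py <<'E'
C=np.array([.638,-.074])
def arc(phis,phi_prev,z=.123,r=.16):
    # rows relative to commanded pose assumed ideal at phi_prev (deg)
    P=lambda f:np.r_[C+r*np.array([np.cos(np.radians(f)),np.sin(np.radians(f))]),z]
    a0=np.radians(phi_prev[1]);R0=Rd(a0);p0=P(phi_prev[0])
    for f in phis:
        d=R0.T@(P(f)-p0)*1000;print(round(f,1),"dx %.1f dy %.1f wz %.3f"%(d[0],d[1],a0-np.radians(f-180)))
E
python3 -c "
from h import *
arc(np.linspace(166.7,209.7,12)[1:],(166.7,-7.45))"
```

```text
170.6 dx -0.7 dy 10.9 wz 0.034
174.5 dx -0.7 dy 21.8 wz -0.034
178.4 dx 0.0 dy 32.7 wz -0.103
182.3 dx 1.5 dy 43.5 wz -0.171
186.2 dx 3.7 dy 54.2 wz -0.239
190.2 dx 6.7 dy 64.7 wz -0.307
194.1 dx 10.3 dy 75.0 wz -0.375
198.0 dx 14.7 dy 85.0 wz -0.444
201.9 dx 19.7 dy 94.7 wz -0.512
205.8 dx 25.3 dy 104.0 wz -0.580
209.7 dx 31.6 dy 112.9 wz -0.648
```

Emit:
move_arm(
  steps=[
    {"claw": 0.66, "dx": 0, "dy": 0, "dz": 1, "wx": 0, "wy": 0, "wz": 0.1},
    {"claw": 0.66, "dx": -0.7, "dy": 10.9, "dz": 1, "wx": 0, "wy": 0, "wz": 0.034},
    {"claw": 0.66, "dx": -0.7, "dy": 21.8, "dz": 1, "wx": 0, "wy": 0, "wz": -0.034},
    {"claw": 0.66, "dx": 0, "dy": 32.7, "dz": 1, "wx": 0, "wy": 0, "wz": -0.103},
    {"claw": 0.66, "dx": 1.5, "dy": 43.5, "dz": 1, "wx": 0, "wy": 0, "wz": -0.171},
    {"claw": 0.66, "dx": 3.7, "dy": 54.2, "dz": 1, "wx": 0, "wy": 0, "wz": -0.239},
    {"claw": 0.66, "dx": 6.7, "dy": 64.7, "dz": 1, "wx": 0, "wy": 0, "wz": -0.307},
  ],
  grip_force=20,
)

```text
clock: 8.45
tcp_pos: [0.4813, -0.1028, 0.1234]
eef_rot: [[0.984, 0.178, 0.002], [0.178, -0.984, -0.0], [0.002, 0.0, -1.0]]
contact_force: [0.4, 0.2, -0.2]
opening: 0.0286
grasp_force: 0.4
```

```bash
python3 -c "
from h import *
arc([194,198,202,206,209],(190.2,10.15))
print()
arc(range(205,164,-4),(209,29))"
```

```text
194 dx 0.4 dy 10.6 wz -0.067
198 dx 1.5 dy 21.7 wz -0.137
202 dx 3.4 dy 32.7 wz -0.207
206 dx 6.1 dy 43.6 wz -0.277
209 dx 8.6 dy 51.6 wz -0.329

205 dx 0.4 dy -11.2 wz 0.070
201 dx 1.6 dy -22.3 wz 0.140
197 dx 3.5 dy -33.3 wz 0.209
193 dx 6.2 dy -44.1 wz 0.279
189 dx 9.6 dy -54.7 wz 0.349
185 dx 13.8 dy -65.1 wz 0.419
181 dx 18.7 dy -75.1 wz 0.489
177 dx 24.3 dy -84.8 wz 0.559
173 dx 30.6 dy -94.0 wz 0.628
169 dx 37.4 dy -102.8 wz 0.698
165 dx 44.9 dy -111.1 wz 0.768
```

Emit:
move_arm(
  steps=[
    {"claw": 0.66, "dx": 0.4, "dy": 10.6, "dz": 0, "wx": 0, "wy": 0, "wz": -0.067},
    {"claw": 0.66, "dx": 1.5, "dy": 21.7, "dz": 0, "wx": 0, "wy": 0, "wz": -0.137},
    {"claw": 0.66, "dx": 3.4, "dy": 32.7, "dz": 0, "wx": 0, "wy": 0, "wz": -0.207},
    {"claw": 0.66, "dx": 6.1, "dy": 43.6, "dz": 0, "wx": 0, "wy": 0, "wz": -0.277},
    {"claw": 0.66, "dx": 8.6, "dy": 51.6, "dz": 0, "wx": 0, "wy": 0, "wz": -0.329},
  ],
)

```text
clock: 9.07
tcp_pos: [0.4989, -0.1522, 0.1234]
eef_rot: [[0.874, 0.486, 0.001], [0.486, -0.874, -0.0], [0.001, 0.001, -1.0]]
contact_force: [-0.4, 0.9, 0.9]
opening: 0.0291
grasp_force: 0.3
```

Emit:
move_arm(
  steps=[
    {"claw": 0.66, "dx": 0.4, "dy": -11.2, "dz": 0, "wx": 0, "wy": 0, "wz": 0.07},
    {"claw": 0.66, "dx": 1.6, "dy": -22.3, "dz": 0, "wx": 0, "wy": 0, "wz": 0.14},
    {"claw": 0.66, "dx": 3.5, "dy": -33.3, "dz": 0, "wx": 0, "wy": 0, "wz": 0.209},
    {"claw": 0.66, "dx": 6.2, "dy": -44.1, "dz": 0, "wx": 0, "wy": 0, "wz": 0.279},
    {"claw": 0.66, "dx": 9.6, "dy": -54.7, "dz": 0, "wx": 0, "wy": 0, "wz": 0.349},
  ],
)

```text
clock: 9.7
tcp_pos: [0.4808, -0.0994, 0.1236]
eef_rot: [[0.988, 0.154, 0.002], [0.154, -0.988, -0.001], [0.002, 0.002, -1.0]]
contact_force: [-0.2, -0.3, 0.4]
opening: 0.029
grasp_force: 0.3
```

```bash
cat >> h.py <<'E'
def ft():
    s=env.read_state();v=s["tcp_pos"][:2]-C;f=np.arctan2(v[1],v[0]);t=np.array([np.sin(f),-np.cos(f)])  # cw tangent
    F=s["contact_force"][:2];print("t %.2f phi %.1f r %.4f Ft(push) %.2f Fr %.2f"%(s["clock"],np.degrees(f)%360,np.hypot(*v),-F@t,F@v/np.hypot(*v)),"op",round(s["opening"],4))
E
python3 -c "
from h import *
ft()
for i in range(3): viewer.grab_frame('side');ft()
arc(range(187,176,-2),(189,9))"
```

```text
t 9.70 phi 189.2 r 0.1592 Ft(push) 0.31 Fr 0.24 op 0.029
t 9.75 phi 188.7 r 0.1594 Ft(push) -0.48 Fr -0.47 op 0.0288
t 9.80 phi 188.9 r 0.1594 Ft(push) 0.24 Fr -0.52 op 0.0291
t 9.85 phi 189.1 r 0.1594 Ft(push) -0.19 Fr 0.61 op 0.0291
187 dx 0.1 dy -5.6 wz 0.035
185 dx 0.4 dy -11.2 wz 0.070
183 dx 0.9 dy -16.7 wz 0.105
181 dx 1.6 dy -22.3 wz 0.140
179 dx 2.4 dy -27.8 wz 0.175
177 dx 3.5 dy -33.3 wz 0.209
```

Emit:
move_arm(
  steps=[
    {"claw": 0.66, "dx": 0.1, "dy": -5.6, "dz": 0, "wx": 0, "wy": 0, "wz": 0.035},
    {"claw": 0.66, "dx": 0.4, "dy": -11.2, "dz": 0, "wx": 0, "wy": 0, "wz": 0.07},
  ],
)

```text
clock: 10.1
tcp_pos: [0.4793, -0.0887, 0.123]
eef_rot: [[0.996, 0.086, 0.001], [0.086, -0.996, -0.001], [0.001, 0.001, -1.0]]
contact_force: [0.5, -2.5, 0.2]
opening: 0.0289
grasp_force: 0.7
```

```bash
python3 -c "
from h import *
ft()
for i in range(3): viewer.grab_frame('side');ft()
for n in ['lever_tab','knob_centre','lever_pivot']: print(n,[(np.round(r['at'],3),round(r['confidence'],2)) for r in spotter.mark_of(n,'side')[:2]])
arc(range(183,176,-2),(185,5))"
```

```text
t 10.10 phi 185.3 r 0.1594 Ft(push) 2.53 Fr -0.27 op 0.0289
t 10.15 phi 185.1 r 0.1594 Ft(push) -0.47 Fr -1.52 op 0.0287
t 10.20 phi 185.2 r 0.1594 Ft(push) -0.15 Fr -0.09 op 0.0292
t 10.25 phi 185.2 r 0.1595 Ft(push) 1.06 Fr 0.60 op 0.0292
lever_tab [(array([ 0.568, -0.069,  0.125]), 0.58)]
knob_centre [(array([ 0.479, -0.091,  0.135]), 0.58)]
lever_pivot [(array([ 0.593, -0.076,  0.111]), 0.54)]
183 dx 0.1 dy -5.6 wz 0.035
181 dx 0.4 dy -11.2 wz 0.070
179 dx 0.9 dy -16.7 wz 0.105
177 dx 1.6 dy -22.3 wz 0.140
```

Emit:
move_arm(
  steps=[
    {"claw": 0.66, "dx": 0.1, "dy": -5.6, "dz": 0, "wx": 0, "wy": 0, "wz": 0.035},
    {"claw": 0.66, "dx": 0.4, "dy": -11.2, "dz": 0, "wx": 0, "wy": 0, "wz": 0.07},
  ],
)

```text
clock: 10.65
tcp_pos: [0.4784, -0.0787, 0.1225]
eef_rot: [[1.0, 0.016, 0.001], [0.016, -1.0, -0.004], [0.001, 0.004, -1.0]]
contact_force: [0.2, -6.7, -1.9]
opening: 0.0292
grasp_force: 3.4
```

```bash
python3 -c "
from h import *
ft()
for i in range(3): viewer.grab_frame('side');ft()"
```

```text
t 10.65 phi 181.7 r 0.1596 Ft(push) 6.70 Fr 0.01 op 0.0292
t 10.70 phi 181.5 r 0.1597 Ft(push) 5.65 Fr 0.26 op 0.0291
t 10.75 phi 181.5 r 0.1597 Ft(push) 5.43 Fr -0.05 op 0.0287
t 10.80 phi 181.5 r 0.1597 Ft(push) 5.93 Fr 0.29 op 0.0288
```

```bash
python3 -c "
from h import *
arc(range(179,164,-2),(181,1));print();arc([163,161,159,157],(165,-15))"
```

```text
179 dx 0.1 dy -5.6 wz 0.035
177 dx 0.4 dy -11.2 wz 0.070
175 dx 0.9 dy -16.7 wz 0.105
173 dx 1.6 dy -22.3 wz 0.140
171 dx 2.4 dy -27.8 wz 0.175
169 dx 3.5 dy -33.3 wz 0.209
167 dx 4.8 dy -38.7 wz 0.244
165 dx 6.2 dy -44.1 wz 0.279

163 dx 0.1 dy -5.6 wz 0.035
161 dx 0.4 dy -11.2 wz 0.070
159 dx 0.9 dy -16.7 wz 0.105
157 dx 1.6 dy -22.3 wz 0.140
```

Emit:
move_arm(
  steps=[
    {"claw": 0.66, "dx": 0.1, "dy": -5.6, "dz": 0, "wx": 0, "wy": 0, "wz": 0.035},
    {"claw": 0.66, "dx": 0.4, "dy": -11.2, "dz": 0, "wx": 0, "wy": 0, "wz": 0.07},
    {"claw": 0.66, "dx": 0.9, "dy": -16.7, "dz": 0, "wx": 0, "wy": 0, "wz": 0.105},
    {"claw": 0.66, "dx": 1.6, "dy": -22.3, "dz": 0, "wx": 0, "wy": 0, "wz": 0.14},
  ],
)

```text
clock: 11.3
tcp_pos: [0.4794, -0.0565, 0.1225]
eef_rot: [[0.992, -0.124, -0.0], [-0.124, -0.992, -0.004], [0.0, 0.004, -1.0]]
contact_force: [-1.0, -7.4, 0.1]
opening: 0.0291
grasp_force: 3.5
```

```bash
python3 -c "
from h import *
ft()
for i in range(3): viewer.grab_frame('side');ft()"
```

```text
t 11.30 phi 173.7 r 0.1595 Ft(push) 7.48 Fr 0.17 op 0.0291
t 11.35 phi 173.5 r 0.1596 Ft(push) 5.56 Fr -0.65 op 0.0287
t 11.40 phi 173.5 r 0.1596 Ft(push) 5.48 Fr -0.31 op 0.0291
t 11.45 phi 173.5 r 0.1596 Ft(push) 4.88 Fr -0.19 op 0.0289
```

Emit:
move_arm(
  steps=[
    {"claw": 0.66, "dx": 0.1, "dy": -5.6, "dz": 0, "wx": 0, "wy": 0, "wz": 0.035},
    {"claw": 0.66, "dx": 0.4, "dy": -11.2, "dz": 0, "wx": 0, "wy": 0, "wz": 0.07},
    {"claw": 0.66, "dx": 0.9, "dy": -16.7, "dz": 0, "wx": 0, "wy": 0, "wz": 0.105},
    {"claw": 0.66, "dx": 1.6, "dy": -22.3, "dz": 0, "wx": 0, "wy": 0, "wz": 0.14},
  ],
)

```text
clock: 11.95
tcp_pos: [0.4835, -0.0345, 0.1224]
eef_rot: [[0.965, -0.261, -0.001], [-0.261, -0.965, -0.004], [0.0, 0.004, -1.0]]
contact_force: [-2.1, -7.0, 1.4]
opening: 0.029
grasp_force: 3.5
```

```bash
python3 -c "
from h import *
ft()
for i in range(3): viewer.grab_frame('side');ft()"
```

```text
t 11.95 phi 165.7 r 0.1594 Ft(push) 7.27 Fr 0.33 op 0.029
t 12.00 phi 165.5 r 0.1595 Ft(push) 5.81 Fr 1.01 op 0.0293
t 12.05 phi 165.5 r 0.1595 Ft(push) 4.79 Fr -0.68 op 0.029
t 12.10 phi 165.5 r 0.1595 Ft(push) 5.01 Fr 0.51 op 0.029
```

Emit:
move_arm(
  steps=[
    {"claw": 0.66, "dx": 0.1, "dy": -5.6, "dz": 0, "wx": 0, "wy": 0, "wz": 0.035},
    {"claw": 0.66, "dx": 0.4, "dy": -11.2, "dz": 0, "wx": 0, "wy": 0, "wz": 0.07},
    {"claw": 0.66, "dx": 0.9, "dy": -16.7, "dz": 0, "wx": 0, "wy": 0, "wz": 0.105},
    {"claw": 0.66, "dx": 1.6, "dy": -22.3, "dz": 0, "wx": 0, "wy": 0, "wz": 0.14},
  ],
)

```text
clock: 12.6
tcp_pos: [0.4907, -0.0133, 0.1224]
eef_rot: [[0.919, -0.393, -0.002], [-0.393, -0.919, -0.004], [-0.0, 0.004, -1.0]]
contact_force: [-2.9, -6.5, 1.9]
opening: 0.0289
grasp_force: 3.5
```

```bash
python3 -c "
from h import *
ft()
for i in range(2): viewer.grab_frame('side');ft()"
```

```text
t 12.60 phi 157.6 r 0.1593 Ft(push) 7.09 Fr 0.20 op 0.0289
t 12.65 phi 157.4 r 0.1594 Ft(push) 5.28 Fr 0.80 op 0.029
t 12.70 phi 157.4 r 0.1594 Ft(push) 5.61 Fr -0.01 op 0.0289
```

Emit:
move_arm(
  steps=[
    {"claw": 0.66, "dx": 0.1, "dy": -5.6, "dz": 0, "wx": 0, "wy": 0, "wz": 0.035},
    {"claw": 0.66, "dx": 0.4, "dy": -11.2, "dz": 0, "wx": 0, "wy": 0, "wz": 0.07},
  ],
)

```text
clock: 12.95
tcp_pos: [0.4954, -0.0031, 0.1224]
eef_rot: [[0.89, -0.457, -0.002], [-0.457, -0.89, -0.004], [-0.0, 0.004, -1.0]]
contact_force: [-3.1, -5.5, 2.2]
opening: 0.0292
grasp_force: 3.5
```

```bash
python3 -c "
from h import *
ft()
for i in range(2): viewer.grab_frame('side');ft()"
```

```text
t 12.95 phi 153.6 r 0.1593 Ft(push) 6.27 Fr 0.34 op 0.0292
t 13.00 phi 153.4 r 0.1593 Ft(push) 6.79 Fr 0.14 op 0.0292
t 13.05 phi 153.4 r 0.1593 Ft(push) 5.70 Fr 0.66 op 0.029
```

Emit:
move_arm(
  steps=[
    {"claw": 0.66, "dx": 0.1, "dy": -5.6, "dz": 0, "wx": 0, "wy": 0, "wz": 0.035},
    {"claw": 0.66, "dx": 0.4, "dy": -11.2, "dz": 0, "wx": 0, "wy": 0, "wz": 0.07},
  ],
)

```text
clock: 13.3
tcp_pos: [0.5007, 0.0067, 0.1223]
eef_rot: [[0.856, -0.518, -0.002], [-0.518, -0.856, -0.004], [-0.0, 0.004, -1.0]]
contact_force: [-3.4, -5.8, 3.3]
opening: 0.0288
grasp_force: 3.5
```

```bash
python3 -c "
from h import *
ft()
for i in range(2): viewer.grab_frame('side');ft()"
```

```text
t 13.30 phi 149.6 r 0.1592 Ft(push) 6.76 Fr -0.02 op 0.0288
t 13.35 phi 149.3 r 0.1593 Ft(push) 5.36 Fr 0.42 op 0.0292
t 13.40 phi 149.4 r 0.1593 Ft(push) 6.07 Fr -0.27 op 0.0292
```

Emit:
move_arm(
  steps=[
    {"claw": 0.66, "dx": 0.1, "dy": -5.6, "dz": 0, "wx": 0, "wy": 0, "wz": 0.035},
    {"claw": 0.66, "dx": 0.4, "dy": -11.2, "dz": 0, "wx": 0, "wy": 0, "wz": 0.07},
  ],
)

```text
clock: 13.65
tcp_pos: [0.5068, 0.0161, 0.1224]
eef_rot: [[0.817, -0.576, -0.003], [-0.576, -0.817, -0.004], [-0.0, 0.005, -1.0]]
contact_force: [-3.8, -5.8, 2.6]
opening: 0.0291
grasp_force: 3.5
```

```bash
python3 -c "
from h import *
ft()
for i in range(2): viewer.grab_frame('side');ft()"
```

```text
t 13.65 phi 145.5 r 0.1592 Ft(push) 6.89 Fr -0.14 op 0.0291
t 13.70 phi 145.3 r 0.1592 Ft(push) 5.94 Fr 0.56 op 0.0289
t 13.75 phi 145.3 r 0.1592 Ft(push) 5.88 Fr -0.54 op 0.0289
```

Emit:
move_arm(
  steps=[
    {"claw": 0.66, "dx": 0.1, "dy": -5.6, "dz": 0, "wx": 0, "wy": 0, "wz": 0.035},
    {"claw": 0.66, "dx": 0.4, "dy": -11.2, "dz": 0, "wx": 0, "wy": 0, "wz": 0.07},
  ],
)

```text
clock: 14.0
tcp_pos: [0.5135, 0.0251, 0.1224]
eef_rot: [[0.775, -0.632, -0.003], [-0.632, -0.775, -0.003], [-0.0, 0.005, -1.0]]
contact_force: [-4.1, -5.7, 3.1]
opening: 0.0291
grasp_force: 3.5
```

```bash
python3 -c "
from h import *
ft()
for i in range(2): viewer.grab_frame('side');ft()"
```

```text
t 14.00 phi 141.5 r 0.1592 Ft(push) 7.02 Fr -0.28 op 0.0291
t 14.05 phi 141.3 r 0.1592 Ft(push) 6.58 Fr -1.01 op 0.0291
t 14.10 phi 141.3 r 0.1592 Ft(push) 5.38 Fr 0.45 op 0.0287
```

```bash
python3 -c "
from h import *
arc(np.linspace(141,203,13)[1:],(141,-39));print();arc([199,195,191,187],(203,23))"
```

```text
146.2 dx 0.7 dy 14.4 wz -0.090
151.3 dx 2.6 dy 28.7 wz -0.180
156.5 dx 5.8 dy 42.8 wz -0.271
161.7 dx 10.3 dy 56.5 wz -0.361
166.8 dx 16.0 dy 69.7 wz -0.451
172.0 dx 22.9 dy 82.4 wz -0.541
177.2 dx 30.8 dy 94.4 wz -0.631
182.3 dx 39.9 dy 105.7 wz -0.721
187.5 dx 49.9 dy 116.1 wz -0.812
192.7 dx 60.8 dy 125.5 wz -0.902
197.8 dx 72.5 dy 133.9 wz -0.992
203.0 dx 84.9 dy 141.3 wz -1.082

199 dx 0.4 dy -11.2 wz 0.070
195 dx 1.6 dy -22.3 wz 0.140
191 dx 3.5 dy -33.3 wz 0.209
187 dx 6.2 dy -44.1 wz 0.279
```

Emit:
move_arm(
  steps=[
    {"claw": 0.66, "dx": 0.7, "dy": 14.4, "dz": 0, "wx": 0, "wy": 0, "wz": -0.09},
    {"claw": 0.66, "dx": 2.6, "dy": 28.7, "dz": 0, "wx": 0, "wy": 0, "wz": -0.18},
    {"claw": 0.66, "dx": 5.8, "dy": 42.8, "dz": 0, "wx": 0, "wy": 0, "wz": -0.271},
    {"claw": 0.66, "dx": 10.3, "dy": 56.5, "dz": 0, "wx": 0, "wy": 0, "wz": -0.361},
    {"claw": 0.66, "dx": 16, "dy": 69.7, "dz": 0, "wx": 0, "wy": 0, "wz": -0.451},
    {"claw": 0.66, "dx": 22.9, "dy": 82.4, "dz": 0, "wx": 0, "wy": 0, "wz": -0.541},
    {"claw": 0.66, "dx": 30.8, "dy": 94.4, "dz": 0, "wx": 0, "wy": 0, "wz": -0.631},
    {"claw": 0.66, "dx": 39.9, "dy": 105.7, "dz": 0, "wx": 0, "wy": 0, "wz": -0.721},
    {"claw": 0.66, "dx": 49.9, "dy": 116.1, "dz": 0, "wx": 0, "wy": 0, "wz": -0.812},
    {"claw": 0.66, "dx": 60.8, "dy": 125.5, "dz": 0, "wx": 0, "wy": 0, "wz": -0.902},
    {"claw": 0.66, "dx": 72.5, "dy": 133.9, "dz": 0, "wx": 0, "wy": 0, "wz": -0.992},
    {"claw": 0.66, "dx": 84.9, "dy": 141.3, "dz": 0, "wx": 0, "wy": 0, "wz": -1.082},
  ],
)

```text
clock: 15.6
tcp_pos: [0.4908, -0.1369, 0.1222]
eef_rot: [[0.92, 0.391, -0.0], [0.391, -0.92, 0.001], [-0.0, -0.001, -1.0]]
contact_force: [-0.7, 0.7, 0.2]
opening: 0.0287
grasp_force: 0.4
```

```bash
python3 -c "
from h import *
ft()"
```

```text
t 15.60 phi 203.1 r 0.1600 Ft(push) -0.88 Fr 0.33 op 0.0287
```

Emit:
move_arm(
  steps=[
    {"claw": 0.66, "dx": 0.4, "dy": -11.2, "dz": 0, "wx": 0, "wy": 0, "wz": 0.07},
    {"claw": 0.66, "dx": 1.6, "dy": -22.3, "dz": 0, "wx": 0, "wy": 0, "wz": 0.14},
  ],
)

```text
clock: 15.85
tcp_pos: [0.4843, -0.1171, 0.1227]
eef_rot: [[0.967, 0.253, 0.002], [0.253, -0.967, -0.004], [0.001, 0.004, -1.0]]
contact_force: [1.2, -7.3, -2.4]
opening: 0.0293
grasp_force: 3.4
```

```bash
python3 -c "
from h import *
ft()
for i in range(2): viewer.grab_frame('side');ft()"
```

```text
t 15.85 phi 195.7 r 0.1596 Ft(push) 7.39 Fr 0.78 op 0.0293
t 15.90 phi 195.3 r 0.1597 Ft(push) 4.01 Fr 0.01 op 0.0289
t 15.95 phi 195.3 r 0.1597 Ft(push) 4.81 Fr 0.52 op 0.0294
```

Emit:
move_arm(
  steps=[
    {"claw": 0.66, "dx": 0.1, "dy": -5.6, "dz": 0, "wx": 0, "wy": 0, "wz": 0.035},
    {"claw": 0.66, "dx": 0.4, "dy": -11.2, "dz": 0, "wx": 0, "wy": 0, "wz": 0.07},
  ],
)

```text
clock: 16.2
tcp_pos: [0.4817, -0.1061, 0.1226]
eef_rot: [[0.982, 0.188, 0.001], [0.188, -0.982, -0.003], [0.001, 0.004, -1.0]]
contact_force: [2.3, -6.4, -1.8]
opening: 0.0294
grasp_force: 3.4
```

```bash
python3 -c "
from h import *
ft()
for i in range(2): viewer.grab_frame('side');ft()"
```

```text
t 16.20 phi 191.6 r 0.1596 Ft(push) 6.75 Fr -0.92 op 0.0294
t 16.25 phi 191.4 r 0.1596 Ft(push) 5.77 Fr 0.36 op 0.0292
t 16.30 phi 191.3 r 0.1596 Ft(push) 1.50 Fr -0.25 op 0.0284
```

Emit:
move_arm(
  steps=[
    {"claw": 0.66, "dx": 0.1, "dy": -5.6, "dz": 0, "wx": 0, "wy": 0, "wz": 0.035},
    {"claw": 0.66, "dx": 0.4, "dy": -11.2, "dz": 0, "wx": 0, "wy": 0, "wz": 0.07},
  ],
)

```text
clock: 16.55
tcp_pos: [0.4795, -0.0932, 0.1223]
eef_rot: [[0.993, 0.118, -0.0], [0.118, -0.993, 0.001], [-0.0, -0.001, -1.0]]
contact_force: [0.5, -2.0, 0.5]
opening: 0.029
grasp_force: 0.3
```

```bash
python3 -c "
from h import *
ft()
for i in range(3): viewer.grab_frame('side');ft()"
```

```text
t 16.55 phi 186.9 r 0.1597 Ft(push) 2.00 Fr -0.29 op 0.029
t 16.60 phi 186.7 r 0.1597 Ft(push) -0.60 Fr 0.15 op 0.0288
t 16.65 phi 186.8 r 0.1598 Ft(push) 0.11 Fr -0.01 op 0.0292
t 16.70 phi 186.9 r 0.1598 Ft(push) -0.32 Fr -0.24 op 0.0288
```

Emit:
move_arm(
  steps=[
    {"claw": 0.66, "dx": 0.1, "dy": -5.6, "dz": 0, "wx": 0, "wy": 0, "wz": 0.035},
    {"claw": 0.66, "dx": 0.4, "dy": -11.2, "dz": 0, "wx": 0, "wy": 0, "wz": 0.07},
  ],
)

```text
clock: 16.95
tcp_pos: [0.4785, -0.0823, 0.1222]
eef_rot: [[0.999, 0.049, -0.0], [0.049, -0.999, 0.0], [-0.0, -0.0, -1.0]]
contact_force: [-0.1, -0.4, -0.5]
opening: 0.029
grasp_force: 0.3
```

```bash
python3 -c "
from h import *
ft()
for i in range(3): viewer.grab_frame('side');ft()"
```

```text
t 16.95 phi 183.0 r 0.1597 Ft(push) 0.37 Fr 0.07 op 0.029
t 17.00 phi 182.8 r 0.1597 Ft(push) -0.95 Fr -0.94 op 0.0288
t 17.05 phi 182.8 r 0.1597 Ft(push) 0.41 Fr 0.13 op 0.0289
t 17.10 phi 182.9 r 0.1597 Ft(push) -0.13 Fr 0.16 op 0.0291
```

The drive let go at about 191°. I need to check the pawl before going on.

Run:
```python
from h import *
for c in ["scene","side"]:
    p,P=cloud(c)
    for n in ["lever_tab","knob_centre","lever_pivot"]: print(c,n,[(np.round(r["at"],3),round(r["confidence"],2)) for r in spotter.mark_of(n,c)[:2]])
cv2.imwrite("pics/s5.png",cv2.resize(p[120:240,220:360,::-1],None,fx=5,fy=5))
```

```text
scene lever_tab [(array([ 0.641, -0.075,  0.002]), 0.74), (array([ 0.566, -0.066,  0.127]), 0.43)]
scene knob_centre [(array([ 0.476, -0.082,  0.134]), 0.54)]
scene lever_pivot [(array([ 0.594, -0.078,  0.116]), 0.65)]
side lever_tab [(array([ 0.566, -0.063,  0.126]), 0.57)]
side knob_centre [(array([ 0.481, -0.082,  0.135]), 0.64), (array([ 0.592, -0.324,  0.028]), 0.58)]
side lever_pivot [(array([ 0.591, -0.075,  0.109]), 0.45)]
```

View pics/s5.png

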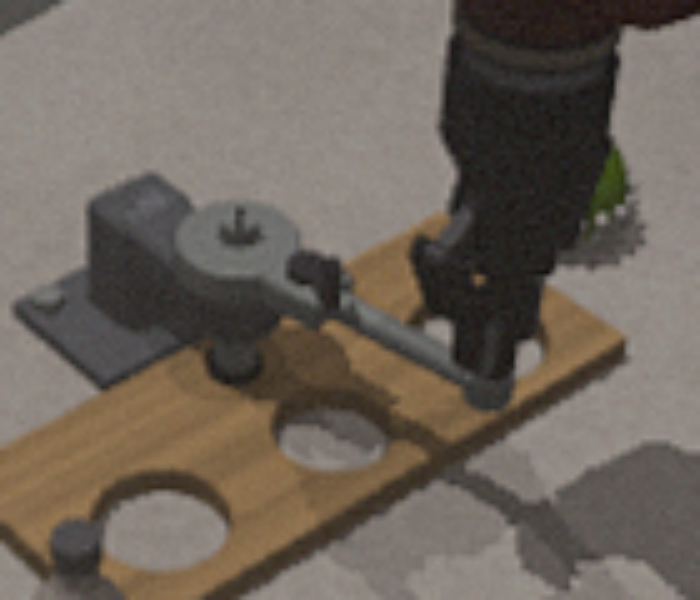

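The lever is still on the tightening side: the tab is at (325,280), on the +y side of the rod, at about -0.49. So a half-seated tooth slipped and the next one should catch. Continuing forward.

Emit:
move_arm(
  steps=[
    {"claw": 0.66, "dx": 0.1, "dy": -5.6, "dz": 0, "wx": 0, "wy": 0, "wz": 0.035},
    {"claw": 0.66, "dx": 0.4, "dy": -11.2, "dz": 0, "wx": 0, "wy": 0, "wz": 0.07},
  ],
)

```text
clock: 17.75
tcp_pos: [0.4785, -0.0713, 0.1224]
eef_rot: [[1.0, -0.022, 0.0], [-0.022, -1.0, -0.001], [0.0, 0.001, -1.0]]
contact_force: [-0.4, -2.4, -0.9]
opening: 0.0289
grasp_force: 1.5
```

```bash
python3 -c "
from h import *
ft()
for i in range(2): viewer.grab_frame('side');ft()"
```

```text
t 17.75 phi 179.0 r 0.1595 Ft(push) 2.39 Fr 0.39 op 0.0289
t 17.80 phi 178.9 r 0.1596 Ft(push) 1.73 Fr -0.58 op 0.0291
t 17.85 phi 178.9 r 0.1596 Ft(push) 1.61 Fr 0.48 op 0.0289
```

Emit:
move_arm(
  steps=[
    {"claw": 0.66, "dx": 0.1, "dy": -5.6, "dz": 0, "wx": 0, "wy": 0, "wz": 0.035},
    {"claw": 0.66, "dx": 0.4, "dy": -11.2, "dz": 0, "wx": 0, "wy": 0, "wz": 0.07},
  ],
)

```text
clock: 18.1
tcp_pos: [0.479, -0.0614, 0.1224]
eef_rot: [[0.996, -0.092, -0.0], [-0.092, -0.996, -0.004], [0.0, 0.004, -1.0]]
contact_force: [0.5, -7.0, -0.7]
opening: 0.0292
grasp_force: 3.4
```

```bash
python3 -c "
from h import *
ft()
for i in range(2): viewer.grab_frame('side');ft()"
```

```text
t 18.10 phi 175.5 r 0.1595 Ft(push) 6.95 Fr -1.03 op 0.0292
t 18.15 phi 175.3 r 0.1595 Ft(push) 5.27 Fr 0.04 op 0.0292
t 18.20 phi 175.3 r 0.1595 Ft(push) 5.35 Fr 0.25 op 0.029
```

Emit:
move_arm(
  steps=[
    {"claw": 0.66, "dx": 0.1, "dy": -5.6, "dz": 0, "wx": 0, "wy": 0, "wz": 0.035},
    {"claw": 0.66, "dx": 0.4, "dy": -11.2, "dz": 0, "wx": 0, "wy": 0, "wz": 0.07},
  ],
)

```text
clock: 18.45
tcp_pos: [0.4803, -0.0504, 0.1224]
eef_rot: [[0.987, -0.161, -0.001], [-0.161, -0.987, -0.004], [0.0, 0.004, -1.0]]
contact_force: [-1.4, -7.2, -0.9]
opening: 0.0291
grasp_force: 3.5
```

```bash
python3 -c "
from h import *
ft()
for i in range(2): viewer.grab_frame('side');ft()"
```

```text
t 18.45 phi 171.5 r 0.1594 Ft(push) 7.37 Fr 0.35 op 0.0291
t 18.50 phi 171.3 r 0.1595 Ft(push) 5.32 Fr 0.60 op 0.0289
t 18.55 phi 171.3 r 0.1595 Ft(push) 5.80 Fr 1.26 op 0.0288
```

Emit:
move_arm(
  steps=[
    {"claw": 0.66, "dx": 0.1, "dy": -5.6, "dz": 0, "wx": 0, "wy": 0, "wz": 0.035},
    {"claw": 0.66, "dx": 0.4, "dy": -11.2, "dz": 0, "wx": 0, "wy": 0, "wz": 0.07},
  ],
)

```text
clock: 18.8
tcp_pos: [0.4824, -0.0395, 0.1223]
eef_rot: [[0.973, -0.23, -0.001], [-0.23, -0.973, -0.004], [0.0, 0.004, -1.0]]
contact_force: [-2.0, -7.6, 0.8]
opening: 0.0291
grasp_force: 3.8
```

```bash
python3 -c "
from h import *
ft()
for i in range(2): viewer.grab_frame('side');ft()"
```

```text
t 18.80 phi 167.5 r 0.1594 Ft(push) 7.87 Fr 0.30 op 0.0291
t 18.85 phi 167.3 r 0.1594 Ft(push) 6.38 Fr 0.97 op 0.029
t 18.90 phi 167.3 r 0.1594 Ft(push) 6.54 Fr -0.60 op 0.0288
```

Emit:
move_arm(
  steps=[
    {"claw": 0.66, "dx": 0.1, "dy": -5.6, "dz": 0, "wx": 0, "wy": 0, "wz": 0.035},
    {"claw": 0.66, "dx": 0.4, "dy": -11.2, "dz": 0, "wx": 0, "wy": 0, "wz": 0.07},
  ],
)

```text
clock: 19.15
tcp_pos: [0.4852, -0.0289, 0.1223]
eef_rot: [[0.955, -0.297, -0.002], [-0.297, -0.955, -0.005], [-0.0, 0.005, -1.0]]
contact_force: [-2.6, -9.3, 0.0]
opening: 0.0292
grasp_force: 4.2
```

```bash
python3 -c "
from h import *
ft()
for i in range(2): viewer.grab_frame('side');ft()"
```

```text
t 19.15 phi 163.5 r 0.1594 Ft(push) 9.71 Fr -0.14 op 0.0292
t 19.20 phi 163.3 r 0.1594 Ft(push) 6.59 Fr 0.51 op 0.0291
t 19.25 phi 163.4 r 0.1594 Ft(push) 6.12 Fr 0.77 op 0.0292
```

Emit:
move_arm(
  steps=[
    {"claw": 0.66, "dx": 0.1, "dy": -5.6, "dz": 0, "wx": 0, "wy": 0, "wz": 0.035},
    {"claw": 0.66, "dx": 0.4, "dy": -11.2, "dz": 0, "wx": 0, "wy": 0, "wz": 0.07},
  ],
)

```text
clock: 19.5
tcp_pos: [0.4887, -0.0185, 0.1223]
eef_rot: [[0.932, -0.363, -0.002], [-0.363, -0.932, -0.005], [-0.0, 0.006, -1.0]]
contact_force: [-3.9, -8.8, 1.8]
opening: 0.029
grasp_force: 4.7
```

```bash
python3 -c "
from h import *
ft()
for i in range(2): viewer.grab_frame('side');ft()"
```

```text
t 19.50 phi 159.6 r 0.1593 Ft(push) 9.61 Fr 0.59 op 0.029
t 19.55 phi 159.4 r 0.1593 Ft(push) 9.22 Fr -0.03 op 0.0295
t 19.60 phi 159.4 r 0.1593 Ft(push) 7.03 Fr -0.22 op 0.0286
```

The push is rising: the pad force went 3.5, 3.8, 4.2, 4.7, which is about +2.4 N at the knob. A little more.

Emit:
move_arm(
  steps=[
    {"claw": 0.66, "dx": 0.1, "dy": -5.6, "dz": 0, "wx": 0, "wy": 0, "wz": 0.035},
  ],
)

```text
clock: 19.73
tcp_pos: [0.4907, -0.0134, 0.1223]
eef_rot: [[0.918, -0.396, -0.003], [-0.396, -0.918, -0.005], [-0.0, 0.006, -1.0]]
contact_force: [-3.4, -9.4, 1.6]
opening: 0.0287
grasp_force: 4.9
```

```bash
python3 -c "
from h import *
ft();print(env.read_state()['grasp_force'])
for i in range(6): viewer.grab_frame('side');ft();print(env.read_state()['grasp_force'])"
```

```text
t 19.73 phi 157.6 r 0.1593 Ft(push) 9.95 Fr -0.38 op 0.0287
4.8567599058151245
t 19.77 phi 157.5 r 0.1593 Ft(push) 8.42 Fr -0.60 op 0.0291
4.314759224653244
t 19.82 phi 157.5 r 0.1593 Ft(push) 7.69 Fr -0.07 op 0.0289
3.9471767842769623
t 19.88 phi 157.5 r 0.1593 Ft(push) 8.35 Fr 1.13 op 0.0291
3.9229175448417664
t 19.93 phi 157.5 r 0.1593 Ft(push) 8.72 Fr 0.46 op 0.0288
3.9087755978107452
t 19.98 phi 157.5 r 0.1593 Ft(push) 8.22 Fr 0.70 op 0.029
3.9019091427326202
t 20.02 phi 157.5 r 0.1593 Ft(push) 7.11 Fr 0.19 op 0.0285
3.898186683654785
```

Emit:
move_arm(
  steps=[
    {"claw": 0.66, "dx": 0, "dy": -3.4, "dz": 0, "wx": 0, "wy": 0, "wz": 0.021},
  ],
)

```text
clock: 20.15
tcp_pos: [0.492, -0.0104, 0.1223]
eef_rot: [[0.91, -0.415, -0.003], [-0.415, -0.91, -0.005], [-0.0, 0.006, -1.0]]
contact_force: [-4.0, -9.5, 1.9]
opening: 0.0292
grasp_force: 5.0
```

```bash
python3 -c "
from h import *
ft();print(env.read_state()['grasp_force'])
for i in range(6): viewer.grab_frame('side');ft()
print(env.read_state()['grasp_force'])"
```

```text
t 20.15 phi 156.5 r 0.1593 Ft(push) 10.33 Fr -0.16 op 0.0292
4.9569350481033325
t 20.20 phi 156.3 r 0.1593 Ft(push) 8.88 Fr -0.13 op 0.029
t 20.25 phi 156.3 r 0.1593 Ft(push) 8.35 Fr -0.88 op 0.0293
t 20.30 phi 156.3 r 0.1593 Ft(push) 9.49 Fr -0.39 op 0.0291
t 20.35 phi 156.3 r 0.1593 Ft(push) 9.16 Fr -0.46 op 0.0291
t 20.40 phi 156.4 r 0.1593 Ft(push) 8.81 Fr -0.90 op 0.029
t 20.45 phi 156.3 r 0.1593 Ft(push) 8.48 Fr -0.57 op 0.0289
4.2407941818237305
```

Moving push is about 10.3 N against 7.2 N free, so +3 N. Letting go now.

Emit:
move_arm(
  steps=[
    {"claw": 0.66, "dx": 0, "dy": 1.5, "dz": 0, "wx": 0, "wy": 0, "wz": 0},
    {"claw": 0.3, "dx": 0, "dy": 1.5, "dz": 0, "wx": 0, "wy": 0, "wz": 0},
    {"claw": 0.3, "dx": 0, "dy": 1.5, "dz": 0, "wx": 0, "wy": 0, "wz": 0},
    {"claw": 0.3, "dx": 0, "dy": 1.5, "dz": -30, "wx": 0, "wy": 0, "wz": 0},
    {"claw": 0.3, "dx": 0, "dy": 1.5, "dz": -80, "wx": 0, "wy": 0, "wz": 0},
    {"claw": 0.3, "dx": 0, "dy": 1.5, "dz": -130, "wx": 0, "wy": 0, "wz": 0},
    {"claw": 0.3, "dx": 0, "dy": 1.5, "dz": -150, "wx": 0, "wy": 0, "wz": 0},
    {"claw": 0.3, "dx": 0, "dy": 1.5, "dz": -150, "wx": 0, "wy": 0, "wz": 0},
  ],
)

```text
clock: 21.45
tcp_pos: [0.493, -0.0092, 0.2738]
eef_rot: [[0.91, -0.414, 0.003], [-0.414, -0.91, -0.0], [0.003, -0.001, -1.0]]
contact_force: [0.1, 0.5, 0.1]
opening: 0.0601
grasp_force: 0.0
```

Run:
```python
from h import *
for c in ["scene","side"]:
    p,P=cloud(c)
    for n in ["lever_tab","knob_centre","lever_pivot"]: print(c,n,[(np.round(r["at"],3),round(r["confidence"],2)) for r in spotter.mark_of(n,c)[:2]])
print(env.read_state()["contact_force"])
cv2.imwrite("pics/s6.png",cv2.resize(p[110:280,160:380,::-1],None,fx=3,fy=3))
```

```text
scene lever_tab [(array([ 0.578, -0.04 ,  0.128]), 0.45)]
scene knob_centre [(array([ 0.488, -0.021,  0.133]), 0.5), (array([ 0.64 , -0.075,  0.002]), 0.32)]
scene lever_pivot [(array([ 0.596, -0.062,  0.116]), 0.59), (array([0.529, 0.148, 0.002]), 0.31)]
side lever_tab [(array([ 0.577, -0.038,  0.125]), 0.42), (array([ 0.639, -0.078,  0.123]), 0.18)]
side knob_centre [(array([ 0.492, -0.024,  0.136]), 0.48)]
side lever_pivot [(array([ 0.578, -0.037,  0.126]), 0.58), (array([ 0.594, -0.08 ,  0.001]), 0.48)]
[ 0.94200345 -0.48435942 -0.2906024 ]
```

View pics/s6.png

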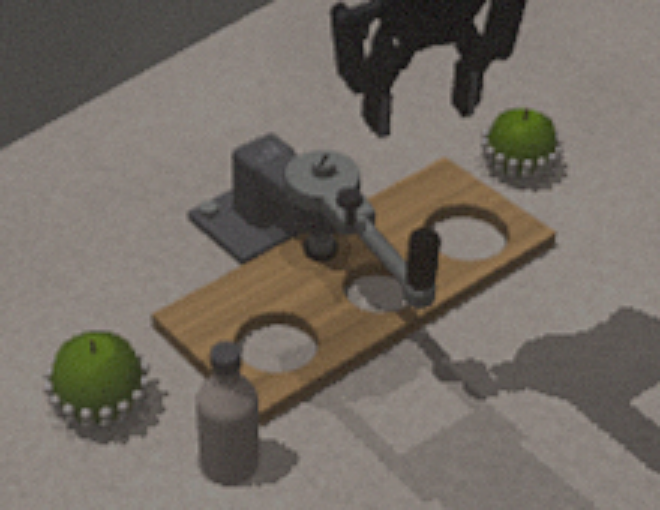

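Run:
```python
from h import *
for c in ["scene","side"]:
    p,P=cloud(c)
    m=(P[...,0]>.45)&(P[...,0]<.53)&(np.abs(P[...,1]+.02)<.05)&(P[...,2]>.155)&(P[...,2]<.168)
    q=(np.nanmin(P[m],0)+np.nanmax(P[m],0))/2;v=q[:2]-C
    print(q,np.ptp(P[m],0),np.degrees(np.arctan2(v[1],v[0])))
```

```text
[ 0.48884936 -0.02299712  0.15837612] [0.02549691 0.02199694 0.00628739] 161.12159490763406
[ 0.48765469 -0.02455051  0.15963109] [0.02492509 0.02447389 0.00866754] 161.79364831305563
```

The handle now reads about 161°, roughly 4° back from where I left it. I'll check with a sub-driving push whether only the handle relaxed or the screw did too.

```bash
python3 -c "
from h import *
ft();tgt([.4863,-.0232,.123],np.radians(161.5-180))"
```

```text
t 21.95 phi 156.1 r 0.1597 Ft(push) -0.26 Fr 0.00 op 0.0596
d [  0.8  15.  148.6] w [ 0.     0.001 -0.104]
```

Emit:
move_arm(
  steps=[
    {"claw": 0.3, "dx": 0.8, "dy": 15, "dz": 30, "wx": 0, "wy": 0, "wz": -0.104},
    {"claw": 0.3, "dx": 0.8, "dy": 15, "dz": 85, "wx": 0, "wy": 0, "wz": -0.104},
    {"claw": 0.3, "dx": 0.8, "dy": 15, "dz": 130, "wx": 0, "wy": 0, "wz": -0.104},
    {"claw": 0.3, "dx": 0.8, "dy": 15, "dz": 148.6, "wx": 0, "wy": 0, "wz": -0.104},
    {"claw": 0.66, "dx": 0.8, "dy": 15, "dz": 148.6, "wx": 0, "wy": 0, "wz": -0.104},
    {"claw": 0.66, "dx": 0.8, "dy": 15, "dz": 148.6, "wx": 0, "wy": 0, "wz": -0.104},
    {"claw": 0.66, "dx": 0.8, "dy": 15, "dz": 148.6, "wx": 0, "wy": 0, "wz": -0.104},
  ],
)

```text
clock: 22.82
tcp_pos: [0.4882, -0.0236, 0.1261]
eef_rot: [[0.948, -0.318, 0.004], [-0.318, -0.948, -0.001], [0.004, -0.0, -1.0]]
contact_force: [0.7, -0.0, -0.3]
opening: 0.0287
grasp_force: 0.0
```

```bash
python3 -c "
from h import *
ft();viewer.grab_frame('side');ft();print(env.read_state()['grasp_force'],env.read_state()['tcp_pos'])"
```

```text
t 22.82 phi 161.4 r 0.1580 Ft(push) -0.21 Fr -0.68 op 0.0287
t 22.88 phi 161.4 r 0.1583 Ft(push) -0.30 Fr 0.07 op 0.0291
0.0 [ 0.48796181 -0.02347502  0.12567673]
```

Emit:
move_arm(
  steps=[
    {"claw": 0.66, "dx": 0, "dy": -2.8, "dz": 0, "wx": 0, "wy": 0, "wz": 0.0175},
  ],
)

```text
clock: 23.0
tcp_pos: [0.4882, -0.0209, 0.1248]
eef_rot: [[0.942, -0.335, 0.002], [-0.335, -0.942, -0.001], [0.002, 0.0, -1.0]]
contact_force: [0.2, -1.0, 1.6]
opening: 0.0291
grasp_force: 0.9
```

```bash
python3 -c "
from h import *
ft()
for i in range(3):viewer.grab_frame('side');ft()
print(env.read_state()['grasp_force'])"
```

```text
t 23.00 phi 160.5 r 0.1589 Ft(push) 0.89 Fr -0.55 op 0.0291
t 23.05 phi 160.4 r 0.1590 Ft(push) 1.67 Fr 0.54 op 0.0289
t 23.10 phi 160.4 r 0.1592 Ft(push) 1.00 Fr 0.77 op 0.0287
t 23.15 phi 160.4 r 0.1593 Ft(push) 0.49 Fr -0.44 op 0.0291
0.29975454322993755
```

Contact, with only about 1 N so far. Pushing on in 1° steps.

Emit:
move_arm(
  steps=[
    {"claw": 0.66, "dx": 0, "dy": -2.8, "dz": 0, "wx": 0, "wy": 0, "wz": 0.0175},
  ],
)

```text
clock: 23.28
tcp_pos: [0.4886, -0.0184, 0.124]
eef_rot: [[0.936, -0.352, 0.0], [-0.352, -0.936, -0.001], [0.0, 0.001, -1.0]]
contact_force: [-1.4, -3.6, 2.4]
opening: 0.0294
grasp_force: 1.8
```

```bash
python3 -c "
from h import *
ft()
for i in range(3):viewer.grab_frame('side');ft()
print(env.read_state()['grasp_force'])"
```

```text
t 23.27 phi 159.6 r 0.1594 Ft(push) 3.89 Fr 0.06 op 0.0294
t 23.32 phi 159.5 r 0.1594 Ft(push) 2.64 Fr -0.59 op 0.0293
t 23.38 phi 159.5 r 0.1594 Ft(push) 2.35 Fr 1.17 op 0.0294
t 23.43 phi 159.5 r 0.1594 Ft(push) 3.45 Fr 0.18 op 0.029
1.533796638250351
```

Emit:
move_arm(
  steps=[
    {"claw": 0.66, "dx": 0, "dy": -2.8, "dz": 0, "wx": 0, "wy": 0, "wz": 0.0175},
  ],
)

```text
clock: 23.55
tcp_pos: [0.4895, -0.0159, 0.1239]
eef_rot: [[0.93, -0.368, -0.0], [-0.368, -0.93, -0.001], [0.0, 0.001, -1.0]]
contact_force: [-2.0, -5.6, 2.8]
opening: 0.0292
grasp_force: 2.8
```

```bash
python3 -c "
from h import *
ft()
for i in range(3):viewer.grab_frame('side');ft()
print(env.read_state()['grasp_force'])"
```

```text
t 23.55 phi 158.6 r 0.1594 Ft(push) 5.93 Fr -0.16 op 0.0292
t 23.60 phi 158.5 r 0.1594 Ft(push) 5.17 Fr 0.07 op 0.0288
t 23.65 phi 158.5 r 0.1595 Ft(push) 5.36 Fr -0.08 op 0.029
t 23.70 phi 158.5 r 0.1595 Ft(push) 5.58 Fr 0.51 op 0.0289
2.5444315373897552
```

Emit:
move_arm(
  steps=[
    {"claw": 0.66, "dx": 0, "dy": -2.8, "dz": 0, "wx": 0, "wy": 0, "wz": 0.0175},
  ],
)

```text
clock: 23.82
tcp_pos: [0.4905, -0.0135, 0.124]
eef_rot: [[0.923, -0.384, -0.0], [-0.384, -0.923, -0.002], [0.0, 0.002, -1.0]]
contact_force: [-3.0, -7.1, 3.0]
opening: 0.029
grasp_force: 3.8
```

```bash
python3 -c "
from h import *
ft()
for i in range(4):viewer.grab_frame('side');ft()
print(env.read_state()['grasp_force'])"
```

```text
t 23.82 phi 157.7 r 0.1594 Ft(push) 7.72 Fr 0.06 op 0.029
t 23.88 phi 157.6 r 0.1595 Ft(push) 6.15 Fr -0.31 op 0.0287
t 23.93 phi 157.6 r 0.1594 Ft(push) 6.68 Fr -0.07 op 0.0291
t 23.98 phi 157.6 r 0.1595 Ft(push) 6.28 Fr 0.67 op 0.029
t 24.02 phi 157.6 r 0.1595 Ft(push) 5.32 Fr 0.81 op 0.0291
3.021203577518463
```

Emit:
move_arm(
  steps=[
    {"claw": 0.66, "dx": 0, "dy": -2.8, "dz": 0, "wx": 0, "wy": 0, "wz": 0.0175},
  ],
)

```text
clock: 24.15
tcp_pos: [0.4914, -0.0113, 0.1239]
eef_rot: [[0.917, -0.4, -0.001], [-0.4, -0.917, -0.003], [0.0, 0.003, -1.0]]
contact_force: [-3.6, -8.6, 4.5]
opening: 0.0291
grasp_force: 4.6
```

```bash
python3 -c "
from h import *
ft()
for i in range(6):viewer.grab_frame('side');ft();print(round(env.read_state()['grasp_force'],2))"
```

```text
t 24.15 phi 156.9 r 0.1595 Ft(push) 9.32 Fr -0.06 op 0.0291
t 24.20 phi 156.8 r 0.1595 Ft(push) 7.75 Fr 1.11 op 0.0294
4.08
t 24.25 phi 156.8 r 0.1595 Ft(push) 8.23 Fr -1.05 op 0.029
3.92
t 24.30 phi 156.8 r 0.1595 Ft(push) 7.69 Fr -0.49 op 0.0291
3.87
t 24.35 phi 156.8 r 0.1595 Ft(push) 8.04 Fr 0.54 op 0.0289
3.84
t 24.40 phi 156.8 r 0.1595 Ft(push) 7.62 Fr -0.27 op 0.0292
3.82
t 24.45 phi 156.8 r 0.1595 Ft(push) 8.47 Fr -0.46 op 0.0292
3.81
```

The push winds up elastically and returns to the earlier value (pad 4.2) at the same angle. So the screw held, and only the handle had sprung back. Releasing slowly.

Emit:
move_arm(
  steps=[
    {"claw": 0.66, "dx": 0, "dy": 4, "dz": 0, "wx": 0, "wy": 0, "wz": 0},
    {"claw": 0.66, "dx": 0, "dy": 8, "dz": 0, "wx": 0, "wy": 0, "wz": 0},
    {"claw": 0.3, "dx": 0, "dy": 10, "dz": 0, "wx": 0, "wy": 0, "wz": 0},
    {"claw": 0.3, "dx": 0, "dy": 10, "dz": 0, "wx": 0, "wy": 0, "wz": 0},
    {"claw": 0.3, "dx": 0, "dy": 10, "dz": -30, "wx": 0, "wy": 0, "wz": 0},
    {"claw": 0.3, "dx": 0, "dy": 10, "dz": -80, "wx": 0, "wy": 0, "wz": 0},
    {"claw": 0.3, "dx": 0, "dy": 10, "dz": -130, "wx": 0, "wy": 0, "wz": 0},
    {"claw": 0.3, "dx": 0, "dy": 10, "dz": -150, "wx": 0, "wy": 0, "wz": 0},
    {"claw": 0.3, "dx": 0, "dy": 10, "dz": -150, "wx": 0, "wy": 0, "wz": 0},
  ],
)

```text
clock: 25.58
tcp_pos: [0.4882, -0.0192, 0.2747]
eef_rot: [[0.917, -0.399, 0.002], [-0.399, -0.917, -0.0], [0.002, -0.001, -1.0]]
contact_force: [-0.3, 0.2, -0.4]
opening: 0.0601
grasp_force: 0.0
```

Run:
```python
from h import *
p,P=cloud("side")
for n in ["lever_tab","knob_centre","lever_pivot"]: print(n,[(np.round(r["at"],3),round(r["confidence"],2)) for r in spotter.mark_of(n,"side")[:2]])
p,P=cloud("scene")
for n in ["lever_tab","knob_centre","lever_pivot"]: print(n,[(np.round(r["at"],3),round(r["confidence"],2)) for r in spotter.mark_of(n,"scene")[:2]])
s=env.read_state();print(s["clock"],s["tcp_pos"],s["contact_force"])
```

```text
lever_tab [(array([ 0.578, -0.038,  0.126]), 0.61)]
knob_centre [(array([ 0.487, -0.024,  0.136]), 0.44)]
lever_pivot [(array([ 0.595, -0.056,  0.109]), 0.58)]
lever_tab [(array([ 0.576, -0.038,  0.127]), 0.39), (array([0.656, 0.18 , 0.036]), 0.38)]
knob_centre [(array([ 0.486, -0.019,  0.136]), 0.48)]
lever_pivot [(array([ 0.595, -0.061,  0.115]), 0.69)]
25.975 [ 0.48716148 -0.01924068  0.27235308] [-0.30410977  0.43918019 -0.54891395]
```

The pawl is still on tighten, the knob stays put, and the arm is clear. Handing in.

```bash
python3 -c "
from h import *
print(env.close_job())"
```

```text
the job is handed in; nothing more can be done
None
```

I flipped the pawl to tighten, then worked the handle until the push at the knob was about 3 N above that of the free screw (10.3 N against 7.2 N); I let go with the ratchet still set to tighten, never touched the apples or the bottle, and handed the job in at about 26 s.

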